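Take the bayonet cover off the grinder's dust pot

ROBOT

A 6-joint arm with a two-finger parallel gripper is mounted at the origin on the work surface. World frame = base frame: x ahead of the robot, y to its left, z up, the work surface at z = 0. Lengths are in m, angles in rad, forces in N, time in s.
With the tool pointing down it reaches from about 0.25 to 0.8 m from the base axis. Payload 3.9 kg.
Tool frame: the origin (TCP) lies at the very end of the fingers, on their centre line; the grasp point (between the pads) lies 19 mm behind it; z points along the fingers, y is the line along which they close (so a half turn about z gives the same grasp; the last joint's range is limited). The gripper opens to 85 mm and grips with 20 to 120 N. Pads are 22 mm wide; open, the fingers measure 114 mm over their backs; the gripper's body (76 mm by 85 mm) begins 54 mm behind the grasp point. The pads swing forward as they close: fully open they stand 13 mm farther back than shut.
Start: joints at [-1.27, 0.26, -0.138, 1.173, 0, 1.571], TCP at [0.156, -0.501, 0.231] pointing down, gripper open.
Joint ranges: [-2.78, 2.78], [-0.83, 1.72], [-1.28, 1.37], [-1.9, 2.12], [-1.57, 1.48], [-3.14, 3.14]. Speed limits (rad/s): [2.57, 2.57, 3.14, 3.14, 3.14, 3.14].

INTERFACE

Orientations are given as a rotation vector (axis times angle).
In Python, from cell import * gives the robot as it stands.
- The arm moves only by the tool carry_out, never from a script. Its argument "rows" is a list that holds one entry, the list of rows, each a list of 7 numbers: the turn, a rotation vector about the tool's x, y, z in degrees, then the shift along the tool's x, y, z in m, then the closure, from -1 (fully open) to 1 (shut). In form: [[[ax, ay, az, dx, dy, dz, fingers], ...]]. A call has exactly 5 rows; each row is the pose to reach, as a shift and turn from the pose commanded when the call began, along the tool's axes at that moment; what a row does not reach only later rows make up. A row lasts 1/12 s, in which the tool goes at most 41.7 mm and 7.16 degrees, less where a joint would pass 70% of its speed; a pose out of reach is approached as far as the arm can. A call with a gripper value outside its range is refused whole. The fingers move at their own pace and stop on an object; "squeeze" is the grip in N (left out, the last holds). Time passes only in rows, so rows that repeat a pose let the fingers close, or fill a call up. It gives the time, the measured TCP pose, the force, the opening and the grip force at its end, in the units of the state.
- get_state(): the state, without advancing time (a new reading comes with each control period).
- grab_frame(name): name is "side" or "top" or "wrist"; returns the picture (420x560x3 uint8, red, green, blue); there is no depth.
- calibration(name): a dict with "camera_matrix" (3x3 intrinsics, pixels), "dist" ([k1, k2, p1, p2, k3] as OpenCV has them; the pictures are not rectified), "R" (3x3) and "t" (3): a world point X has camera coordinates R X + t. Camera axes: x right, y down, z forward; pixel columns grow to the right and rows downward; lengths in m; the calibration is good to about 2 mm. A picture is of the moment at which its call begins: read the wrist's pose just before it. calibration takes no time and is no camera call; for the wrist camera it gives the pose at the moment of the call.
- sign_off(): hands the job in; it is judged then, once.
The state is a dict: "time_s": time; "qpos": joint angles; "qd": joint speeds; "effort": joint torques, N m; "ee_pos": TCP position; "eef_rot": TCP orientation; "force": force on the tool from outside, world axes, zero at the start; "torque": the same for the moment, N m; "width": finger opening in m; "grasp_force": force on a finger pad.
Only numpy, scipy, OpenCV 4.12 (cv2) and the standard library are available. Lean on these libraries where they do the work, as an engineer would, in place of code of your own. Each camera call takes 0.05 s, during which the arm holds its last target. There are 200 camera calls.

TASK

The filter in the bench grinder's dust pot is due for a change. Take the bayonet cover off the wide, low pot: press it down against its spring, turn it a quarter turn anticlockwise (seen from above) to free it from the two hook lugs, then lift it off and set it down flat, grip bar up, inside the shallow steel tray, without dropping it. Leave the tall, narrow tin alone.

Things in the scene. Friction and masses are not known exactly. Their poses are not given: they have to be found in the camera images.
- cover_grip (a point): centre of the grip bar on the pot's loose 0.16 kg aluminium cover. Bar 60 mm along x, 12 wide (y), 30 high (z up); this point is half-way up, 15 mm above the cover's flat top, 23 above its flat underside. Cover: disc 88 mm across, 8 thick, with two ears along +x and -x out to 56 mm from its centre, 14 wide, 8 thick. Starts locked: bar in line with the lugs, this point 97 mm above the bench
- pot: fixed wide low grey drum, 128 mm across, 60 high; origin: centre of underside. Steel lugs on its +x, -x rim, 30 wide, 87 mm high, hook over the ears to 47 mm from the axis. To free the cover press it down 8 to 11 mm (spring: 6 N, 11 N at the stop 12 mm down) and, held down, turn it 60 to 120 degrees anticlockwise; clockwise is blocked. Let up, it rises to at most 5 mm over its start and lifts off
- tray: shallow dark steel tray, fixed to the bench, 180 by 180 mm outside, walls 5 mm thick and 20 mm high, inner floor 5 mm above the bench; origin at the centre of its underside
- tin: a bystander, to be left alone: loose tall narrow grey tin, 72 mm across and 97 mm high, with a 26 mm high bar on its lid (123 mm in all); origin at the centre of its underside
Not all that is in view belongs to the job. Several things look just like the pot: the one meant starts farthest to the robot's left.

How it is judged:
By the outcome, as a careful person would: the job done as asked, in the order asked, and still so for the second after the job is handed in, with the robot touching nothing.
It also fails if it takes over 48 s, if anything falls off the work surface, if the arm or the gripper's body presses on something with over 40 N, if the wrist force passes 120 N, or if a joint passes its speed limit or range.

## Working session

There is one attempt and no reset: what is moved stays moved. The work goes in short steps, Python scripts to look and compute and a tool call to move; the robot and the scene stay as the last step left them, time stands still between calls to the robot, and variables do not carry over. Pictures are saved under pics/ and viewed, at most 10 in all, crops included, and the job is handed in when it is done.

Besides the shell and the picture viewer there is one more tool, called after ">>>" in YAML: its name, and indented under it one key for each argument. carry_out: Moves the arm, as the interface text tells. Its arguments: {"type":"object","properties":{"rows":{"type":"array"},"squeeze":{"type":"number"}},"required":["rows"]}

```bash
mkdir -p pics; ls; python3 - <<'E'
from cell import *
import cv2,numpy as np
s=get_state();print({k:np.round(v,3).tolist() for k,v in s.items()})
for n in("top","side"):
    im=grab_frame(n);cv2.imwrite(f"pics/{n}0.png",im[:,:,::-1]);c=calibration(n)
    print(n,c["camera_matrix"],c["dist"],c["R"],c["t"])
E
```

```text
pics
{'time_s': 0.0, 'qpos': [-1.27, 0.261, -0.139, 1.173, -0.0, 1.571], 'qd': [-0.001, -0.001, -0.002, -0.002, 0.0, -0.0], 'effort': [0.001, -40.568, 25.392, 0.019, -0.0, 0.0], 'ee_pos': [0.155, -0.501, 0.23], 'eef_rot': [-3.104, -0.47, 0.0], 'force': [-0.29, 0.469, -0.246], 'torque': [-0.042, -0.006, 0.032], 'grasp_force': 0.0, 'width': 0.085}
top [[444.72035676   0.         272.89606198]
 [  0.         444.72035676 211.77233945]
 [  0.           0.           1.        ]] [0.01800346 0.         0.         0.         0.        ] [[ 0.07504055 -0.99717358 -0.00371119]
 [-0.97017957 -0.07214796 -0.23140066]
 [ 0.23047887  0.02096496 -0.97285146]] [-0.00911927  0.48598314  0.80945689]
side [[457.80208732   0.         286.97866917]
 [  0.         457.80208732 209.42225942]
 [  0.           0.           1.        ]] [-0.0818362  0.         0.         0.         0.       ] [[ 0.99533414 -0.09647298 -0.0017065 ]
 [-0.0712163  -0.72259227 -0.68759628]
 [ 0.06510136  0.68450959 -0.72609121]] [-0.44388082  0.0950957   1.07892175]
```

View pics/top0.png

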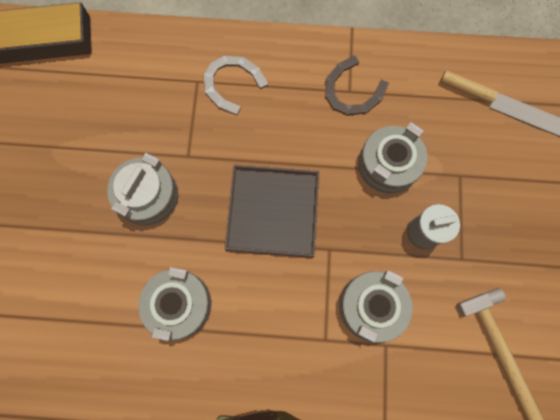

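View pics/side0.png

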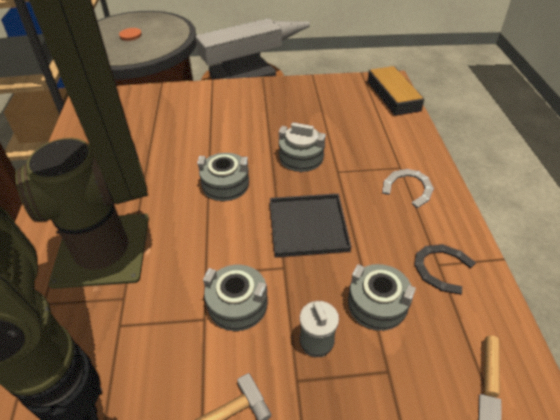

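The top view shows the covered pot at about (143,190), with lugs at (150,160) and (122,208). The tray is centred near (273,211) and the tin at (437,226). In the side view the covered pot is at (302,145) and the tray at (309,224). I'll zoom in on both for accurate pixels.

```bash
cat > h.py <<'E'
import cv2,numpy as np
from scipy.spatial.transform import Rotation as Rot
def ray(c,p):
    u=cv2.undistortPoints(np.array([[p]],float),c["camera_matrix"],c["dist"])[0,0]
    d=c["R"].T@np.array([u[0],u[1],1]);return -c["R"].T@c["t"],d/np.linalg.norm(d)
def tri(obs):  # [(calib,pixel)...] -> point, rms miss
    A=np.zeros((3,3));b=np.zeros(3);L=[ray(*o) for o in obs]
    for o,d in L:
        P=np.eye(3)-np.outer(d,d);A+=P;b+=P@o
    X=np.linalg.solve(A,b);return X,np.sqrt(np.mean([np.sum(((np.eye(3)-np.outer(d,d))@(X-o))**2) for o,d in L]))
def onz(c,p,z):
    o,d=ray(c,p);return o+d*(z-o[2])/d[2]
def proj(c,X):
    return cv2.projectPoints(np.atleast_2d(np.array(X,float)),cv2.Rodrigues(c["R"])[0],c["t"],c["camera_matrix"],c["dist"])[0][:,0]
E
python3 - <<'E'
import cv2,numpy as np
t=cv2.imread("pics/top0.png");s=cv2.imread("pics/side0.png")
a=cv2.resize(t[140:240,95:195],(400,400),interpolation=3);b=cv2.resize(s[105:185,260:340],(400,400),interpolation=3)
cv2.imwrite("pics/z.png",np.hstack([a,b]))
E
```

```text
(no output)
```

View pics/z.png

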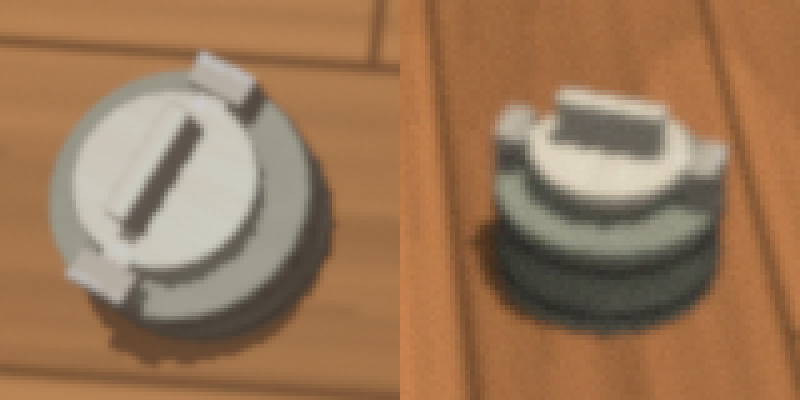

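The crops show these pixels:
- **Bar top:** centre at about (132.5,180.8) in the top view and (302.2,125.6) in the side view.
- **Lug tops:** (150.8,158.8) and (120.8,209.3) in the top view, (321.6,137) and (283.4,129.4) in the side view.

```bash
python3 - <<'E'
from cell import *
from h import *
t=calibration("top");s=calibration("side")
g=lambda a,b:print(*[np.round(x,4) for x in tri([(t,a),(s,b)])])
print("bar top (z .112)");g((132.5,180.8),(302.2,125.6));print(onz(t,(132.5,180.8),.112))
g((150.8,158.8),(321.6,137));g((120.8,209.3),(283.4,129.4))
A=onz(t,(150.8,158.8),.087);B=onz(t,(120.8,209.3),.087);print("lugs",A,B,(A+B)/2,np.linalg.norm(A-B),np.degrees(np.arctan2(*(A-B)[1::-1])))
b1=onz(t,(95+182/4,140+111/4),.112);b2=onz(t,(95+117/4,140+215/4),.112);print("bar",b1,b2,np.linalg.norm(b1-b2),np.degrees(np.arctan2(*(b1-b2)[1::-1])))
print("tray",[onz(t,p,.02).round(3) for p in((235,168),(318,170),(313,256),(228,250))])
X=lambda *q:print("traytri");
for a,b in(((235,168),(336,197)),((318,170),(349,248)),((313,256),(276,254)),((228,250),(270,205))):g(a,b)
print("tin top");g((440,222),(319,318))
s=get_state();R=Rot.from_rotvec(s["eef_rot"]).as_matrix();print(R.round(3))
E
```

```text
bar top (z .112)
[0.5144 0.2913 0.1076] 0.0014
[0.51175619 0.28949438 0.112     ]
[0.5674 0.2716 0.081 ] 0.0003
[0.4649 0.3145 0.0813] 0.0018
lugs [0.56563184 0.26972616 0.087     ] [0.4617575  0.31201641 0.087     ] [0.51369467 0.29087128 0.087     ] 0.11215321818838646 -22.152662594233888
bar [0.5380768  0.27839404 0.112     ] [0.48596279 0.3009115  0.112     ] 0.05677063450142405 -23.368242313312987
tray [array([0.582, 0.114, 0.02 ]), array([ 0.59 , -0.059,  0.02 ]), array([ 0.41 , -0.058,  0.02 ]), array([0.409, 0.111, 0.02 ])]
[0.5864 0.1155 0.0037] 0.0007
[ 0.5894 -0.0599  0.0108] 0.0037
[ 0.4133 -0.0591  0.0068] 0.0014
[ 0.413   0.1145 -0.008 ] 0.0003
tin top
[ 0.4795 -0.2833  0.0923] 0.0009
[[ 0.955  0.296 -0.001]
 [ 0.296 -0.955  0.002]
 [-0.    -0.002 -1.   ]]
```

Checks: the lug span of 112 mm, the bar length of 57 mm and the tray size are all plausible, with heights reading about 4 mm low. The pot axis is near (0.513, 0.290), the bar yaw about -22.5°, and the tray centre near (0.498, 0.027). I'll move and watch how joint 6 responds.

>>> carry_out:
  rows:
    - [[0,0,0,0.028,-0.031,0,-1],[0,0,0,0.055,-0.062,0,-1],[0,0,0,0.082,-0.093,0,-1],[0,0,0,0.11,-0.124,0,-1],[0,0,0,0.137,-0.155,0,-1]]
  squeeze: 60

```text
time_s: 0.52
ee_pos: [0.2405, -0.3108, 0.2309]
eef_rot: [-3.106, -0.469, 0.0]
force: [1.0, 0.1, 0.7]
width: 0.0856
grasp_force: 0.0
```

```bash
cat > st.py <<'E'
from cell import *
from h import *
s=get_state();R=Rot.from_rotvec(s["eef_rot"]).as_matrix()
print({k:np.round(s[k],4).tolist() for k in("time_s","qpos","ee_pos","force","torque","width","grasp_force")})
print("yaw x",np.degrees(np.arctan2(R[1,0],R[0,0])).round(2),"z",R[:,2].round(4))
E
cat > to.py <<'E'
import sys
from st import *
x,y,z,yaw=map(float,sys.argv[1:])   # yaw of tool x, deg
c,n=np.cos(np.radians(yaw)),np.sin(np.radians(yaw))
G=np.array([[c,n,0],[n,-c,0],[0,0,-1]])
print("turn",np.degrees(Rot.from_matrix(R.T@G).as_rotvec()).round(2),"shift",(R.T@(np.array([x,y,z])-s["ee_pos"])).round(4))
E
python3 to.py .513 .29 .23 -22.5; python3 to.py .513 .29 .23 157.5
```

```text
{'time_s': 0.5167, 'qpos': [-0.9124, 0.0342, -0.4148, 1.1225, 0.0003, 1.9295], 'ee_pos': [0.2405, -0.3108, 0.2309], 'force': [0.9812, 0.0702, 0.7039], 'torque': [0.0479, -0.0658, 0.0034], 'width': 0.0856, 'grasp_force': 0.0}
yaw x 17.17 z [-2.e-04  8.e-04 -1.e+00]
turn [-5.000e-02  1.000e-02  3.967e+01] shift [ 0.4377 -0.4936  0.0013]
{'time_s': 0.5167, 'qpos': [-0.9124, 0.0342, -0.4148, 1.1225, 0.0003, 1.9295], 'ee_pos': [0.2405, -0.3108, 0.2309], 'force': [0.9812, 0.0702, 0.7039], 'torque': [0.0479, -0.0658, 0.0034], 'width': 0.0856, 'grasp_force': 0.0}
yaw x 17.17 z [-2.e-04  8.e-04 -1.e+00]
turn [-2.0000e-02 -6.0000e-02 -1.4033e+02] shift [ 0.4377 -0.4936  0.0013]
```

Joint 6 goes up when yaw is held, so the branch for the turn is yaw 157.5°, which puts joint 6 at about 52° and then -38° after the turn.

>>> carry_out:
  rows:
    - [[0,0,-7,0.0265,-0.03,0,-1],[0,0,-14,0.053,-0.06,0,-1],[0,0,-21,0.0795,-0.09,0,-1],[0,0,-28,0.106,-0.12,0,-1],[0,0,-35,0.1325,-0.15,0,-1]]

```text
time_s: 0.93
ee_pos: [0.3225, -0.1284, 0.2312]
eef_rot: [2.817, 1.391, 0.0]
force: [1.7, 0.4, -0.4]
width: 0.0851
grasp_force: 0.0
```

```bash
python3 to.py .513 .29 .23 157.5
```

```text
{'time_s': 0.9333, 'qpos': [-0.3788, -0.0477, -0.4949, 1.1234, 0.0, 1.8457], 'ee_pos': [0.3225, -0.1284, 0.2312], 'force': [1.6616, 0.4063, -0.4121], 'torque': [-0.0155, -0.0428, -0.001], 'width': 0.0851, 'grasp_force': 0.0}
yaw x 52.54 z [ 1.e-04 -0.e+00 -1.e+00]
turn [ 1.0000e-02  0.0000e+00 -1.0496e+02] shift [ 0.4479 -0.1032  0.0012]
```

>>> carry_out:
  rows:
    - [[0,0,-7,0.037,-0.0085,0,-1],[0,0,-14,0.074,-0.017,0,-1],[0,0,-21,0.111,-0.0255,0,-1],[0,0,-28,0.148,-0.034,0,-1],[0,0,-35,0.185,-0.0425,0,-1]]

```text
time_s: 1.35
ee_pos: [0.4023, 0.044, 0.2311]
eef_rot: [2.267, 2.175, -0.0]
force: [0.7, -0.8, -0.4]
width: 0.0852
grasp_force: 0.0
```

```bash
python3 to.py .513 .29 .23 157.5
```

```text
{'time_s': 1.35, 'qpos': [0.1091, 0.0541, -0.3929, 1.1241, -0.0002, 1.7215], 'ee_pos': [0.4023, 0.044, 0.2311], 'force': [0.6609, -0.8258, -0.3696], 'torque': [-0.0347, -0.0214, 0.0348], 'width': 0.0852, 'grasp_force': 0.0}
yaw x 87.62 z [-2.e-04 -2.e-04 -1.e+00]
turn [-2.000e-02  1.000e-02 -6.988e+01] shift [0.2504 0.1004 0.0011]
```

>>> carry_out:
  rows:
    - [[0,0,-7,0.036,0.014,0,-1],[0,0,-14,0.072,0.028,0,-1],[0,0,-21,0.108,0.042,0,-1],[0,0,-28,0.144,0.056,0,-1],[0,0,-35,0.18,0.07,0,-1]]

```text
time_s: 1.77
ee_pos: [0.4809, 0.2203, 0.2308]
eef_rot: [-1.508, -2.755, 0.001]
force: [0.6, -0.5, -0.3]
width: 0.0855
grasp_force: 0.0
```

```bash
python3 to.py .513 .29 .23 157.5;python3 - <<'E'
from st import *
im=grab_frame("wrist");cv2.imwrite("pics/w1.png",im[:,:,::-1])
E
```

```text
{'time_s': 1.7667, 'qpos': [0.4297, 0.2677, -0.1287, 1.1753, -0.0002, 1.4313], 'ee_pos': [0.4809, 0.2203, 0.2308], 'force': [0.6029, -0.52, -0.2941], 'torque': [-0.0347, 0.0008, 0.0094], 'width': 0.0855, 'grasp_force': 0.0}
yaw x 122.61 z [-7.e-04 -5.e-04 -1.e+00]
turn [-5.000e-02 -1.000e-02 -3.489e+01] shift [0.0414 0.0646 0.0007]
{'time_s': 1.7667, 'qpos': [0.4297, 0.2677, -0.1287, 1.1753, -0.0002, 1.4313], 'ee_pos': [0.4809, 0.2203, 0.2308], 'force': [0.6029, -0.52, -0.2941], 'torque': [-0.0347, 0.0008, 0.0094], 'width': 0.0855, 'grasp_force': 0.0}
yaw x 122.61 z [-7.e-04 -5.e-04 -1.e+00]
```

```bash
python3 - <<'E'
from cell import *
import pickle
pickle.dump(calibration("wrist"),open("c1.pkl","wb"))
E
```

>>> carry_out:
  rows:
    - [[0,0,-7,0.01,0.015,0,-1],[0,0,-14,0.02,0.03,0,-1],[0,0,-21,0.03,0.046,0.01,-1],[0,0,-28,0.041,0.065,0.02,-1],[0,0,-35,0.041,0.065,0.03,-1]]

```text
time_s: 2.23
ee_pos: [0.5158, 0.2909, 0.2003]
eef_rot: [0.608, 3.081, 0.004]
force: [0.7, 0.2, -0.7]
width: 0.0855
grasp_force: 0.0
```

```bash
python3 - <<'E'
from st import *
import pickle
c=calibration("wrist");im=grab_frame("wrist");pickle.dump(c,open("c2.pkl","wb"));cv2.imwrite("pics/w2.png",im[:,:,::-1])
a=cv2.imread("pics/w1.png");cv2.imwrite("pics/ww.png",cv2.resize(np.vstack([a,im[:,:,::-1]]),(400,600),interpolation=cv2.INTER_AREA))
E
```

```text
{'time_s': 2.2333, 'qpos': [0.5129, 0.387, -0.0327, 1.1487, 0.0011, 0.9027], 'ee_pos': [0.5158, 0.2909, 0.2003], 'force': [0.685, 0.2321, -0.6728], 'torque': [0.0074, -0.0211, 0.0336], 'width': 0.0855, 'grasp_force': 0.0}
yaw x 157.67 z [ 0.0016  0.0021 -1.    ]
```

View pics/ww.png

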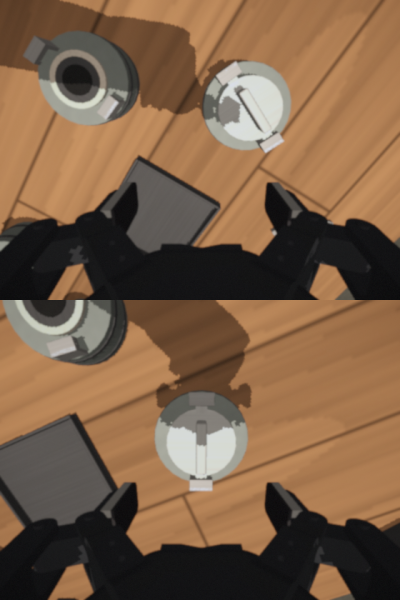

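View pics/w2.png

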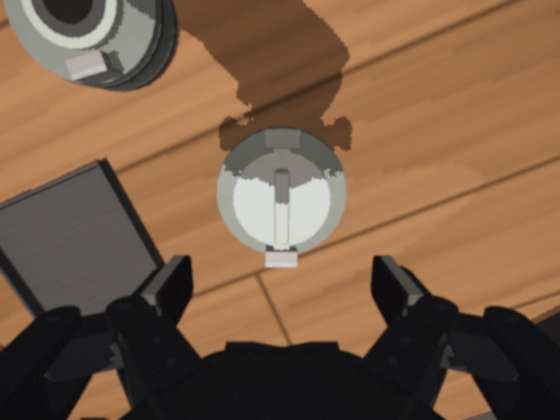

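w2 shows the bar as a vertical strip at column 282, rows 170-245, with lug tops at (282,138) and (281.5,260). In w1 the lugs are at about (321,101) and (378,200).

```bash
python3 - <<'E'
from st import *
import pickle
c1=pickle.load(open("c1.pkl","rb"));c2=pickle.load(open("c2.pkl","rb"))
for a,b in(((321,101),(282,138)),((378,200),(281.5,260))):print(tri([(c1,a),(c2,b)]))
A=onz(c2,(282,138),.087);B=onz(c2,(281.5,260),.087);print("lug mid",(A+B)/2,np.linalg.norm(A-B),np.degrees(np.arctan2(*(A-B)[1::-1])))
a=onz(c2,(282.5,170),.112);b=onz(c2,(282,244),.112);print("bar",(a+b)/2,np.linalg.norm(a-b),np.degrees(np.arctan2(*(a-b)[1::-1])))
for X in(proj(c2,[.513,.29,.112]),proj(c2,[.513,.29,.082])):print(X)
E
python3 to.py .513 .29 .1 157.5
```

```text
{'time_s': 2.2833, 'qpos': [0.5119, 0.3873, -0.0385, 1.1486, 0.0002, 0.8985], 'ee_pos': [0.5135, 0.2886, 0.1979], 'force': [-1.3585, -1.3741, -2.2981], 'torque': [-0.0559, 0.0845, 0.0157], 'width': 0.0859, 'grasp_force': 0.0}
yaw x 157.85 z [-0.0032 -0.0016 -1.    ]
(array([0.46152788, 0.31450969, 0.14617114]), np.float64(0.00105747850851916))
(array([0.54959395, 0.27831833, 0.12407505]), np.float64(0.0011508442188415424))
lug mid [0.51361312 0.29290027 0.087     ] 0.11035252121168986 157.402592178719
bar [0.51229829 0.29377786 0.112     ] 0.06112079445967097 157.28282028929536
[[278.20154141 210.78677681]]
[[278.46058345 201.60938959]]
{'time_s': 2.2833, 'qpos': [0.5119, 0.3873, -0.0385, 1.1486, 0.0002, 0.8985], 'ee_pos': [0.5135, 0.2886, 0.1979], 'force': [-1.3585, -1.3741, -2.2981], 'torque': [-0.0559, 0.0845, 0.0157], 'width': 0.0859, 'grasp_force': 0.0}
yaw x 157.85 z [-0.0032 -0.0016 -1.    ]
turn [-0.16 -0.14  0.35] shift [0.0008 0.0014 0.0979]
```

The two wrist frames were taken while the arm was still settling, so their triangulated height is off. I'll redo it with settled views at two heights.

>>> carry_out:
  rows:
    - [[0,0,0,0,0,0,-1],[0,0,0,0,0,0,-1],[0,0,0,0,0,0,-1],[0,0,0,0,0,0,-1],[0,0,0,0,0,0,-1]]

```text
time_s: 2.7
ee_pos: [0.5142, 0.2874, 0.2022]
eef_rot: [0.622, 3.078, 0.001]
force: [0.6, -0.5, -0.3]
width: 0.0851
grasp_force: 0.0
```

```bash
python3 - <<'E'
from st import *
import pickle
c=calibration("wrist");im=grab_frame("wrist");pickle.dump(c,open("c3.pkl","wb"));cv2.imwrite("pics/w3.png",im[:,:,::-1])
E
```

```text
{'time_s': 2.7, 'qpos': [0.5097, 0.3817, -0.0359, 1.1519, -0.0001, 0.9086], 'ee_pos': [0.5142, 0.2874, 0.2022], 'force': [0.6404, -0.5011, -0.284], 'torque': [0.0208, 0.0184, 0.002], 'width': 0.0851, 'grasp_force': 0.0}
yaw x 157.15 z [ 1.1e-03  5.0e-04 -1.0e+00]
```

>>> carry_out:
  rows:
    - [[0,0,0,0,0,0.025,-1],[0,0,0,0,0,0.05,-1],[0,0,0,0,0,0.05,-1],[0,0,0,0,0,0.05,-1],[0,0,0,0,0,0.05,-1]]

```text
time_s: 3.17
ee_pos: [0.5145, 0.288, 0.1525]
eef_rot: [0.62, 3.079, 0.001]
force: [0.5, 0.4, 0.3]
width: 0.0853
grasp_force: 0.0
```

```bash
python3 - <<'E'
from st import *
import pickle
c=calibration("wrist");im=grab_frame("wrist");pickle.dump(c,open("c4.pkl","wb"));cv2.imwrite("pics/w4.png",im[:,:,::-1])
a=cv2.imread("pics/w3.png");b=im[:,:,::-1]
f=lambda m,y:cv2.resize(m[y:y+200,180:380],(400,400),interpolation=3)
cv2.imwrite("pics/z34.png",np.hstack([f(a,100),f(b,100)]))
E
```

```text
{'time_s': 3.1667, 'qpos': [0.5103, 0.4103, -0.1246, 1.0347, 0.0, 0.908], 'ee_pos': [0.5145, 0.288, 0.1525], 'force': [0.514, 0.4339, 0.2737], 'torque': [0.0113, -0.0637, -0.0405], 'width': 0.0853, 'grasp_force': 0.0}
yaw x 157.21 z [ 1.1e-03  6.0e-04 -1.0e+00]
```

View pics/z34.png

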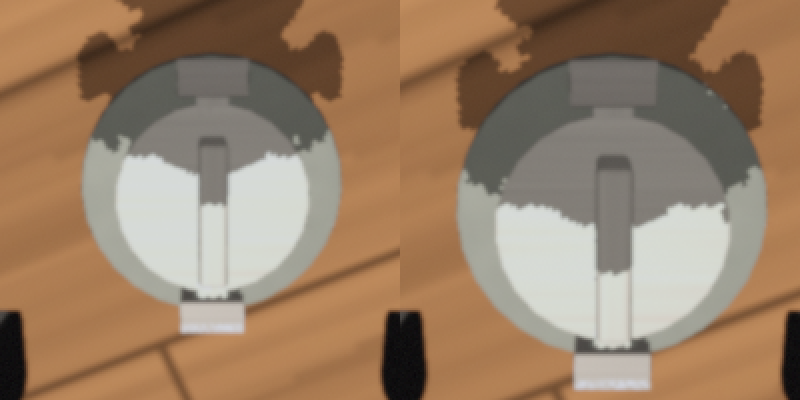

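The crops (2x, offset 180,100) show the bar at x=213, with the far top edge at y=146 in w3 and y=170 in w4. The lug inner edges are at y=96 and 303 in w3, and y=106 and 353 in w4.

```bash
python3 - <<'E'
from st import *
import pickle
c3=pickle.load(open("c3.pkl","rb"));c4=pickle.load(open("c4.pkl","rb"))
p=lambda a,b:(180+a/2,100+b/2)
for n,a,b in(("bar far top",(213,146),(214,170)),("bar near",(213,290),(214,346)),("lugN l",(180,303),(173,353)),("lugN r",(244,303),(251,353)),("lugF l",(178,96),(169,106)),("lugF r",(249,96),(257,106))):
    X,e=tri([(c3,p(*a)),(c4,p(*b))]);print(n,X.round(4),e.round(4))
for c,a,b,n,f in((c3,146,290,303,96),(c4,170,346,353,106)):
    L=[onz(c,p(213.5,y),z) for y,z in((a,.112),(b,.112),(n,.087),(f,.087))]
    for q,r in((L[0],L[1]),(L[2],L[3])):print(((q+r)/2).round(4),np.linalg.norm(q-r).round(4),np.degrees(np.arctan2(*(q-r)[1::-1])).round(2))
E
python3 to.py .512 .292 .09 157.5
```

```text
{'time_s': 3.2167, 'qpos': [0.5103, 0.4099, -0.1239, 1.0345, -0.0, 0.9079], 'ee_pos': [0.515, 0.2882, 0.153], 'force': [0.0904, 0.4597, -0.001], 'torque': [-0.048, 0.0248, -0.0498], 'width': 0.0856, 'grasp_force': 0.0}
yaw x 157.22 z [ 0.0022  0.0012 -1.    ]
bar far top [0.4866 0.304  0.1096] 0.0
bar near [0.5427 0.2807 0.1096] 0.0
lugN l [0.555  0.2587 0.0777] 0.0002
lugN r [0.5674 0.2872 0.077 ] 0.0
lugF l [0.4635 0.2987 0.1044] 0.0003
lugF r [0.4782 0.3259 0.0673] 0.0002
[0.5141 0.2928 0.112 ] 0.0602 157.37
[0.514  0.2933 0.087 ] 0.0944 -22.63
[0.5138 0.2925 0.112 ] 0.06 157.44
[0.5134 0.2932 0.087 ] 0.0934 -22.56
{'time_s': 3.2167, 'qpos': [0.5103, 0.4099, -0.1239, 1.0345, -0.0, 0.9079], 'ee_pos': [0.515, 0.2882, 0.153], 'force': [0.0904, 0.4597, -0.001], 'torque': [-0.048, 0.0248, -0.0498], 'width': 0.0856, 'grasp_force': 0.0}
yaw x 157.22 z [ 0.0022  0.0012 -1.    ]
turn [ 0.11  0.09 -0.28] shift [0.0043 0.0022 0.063 ]
```

The measurements agree: centre (0.514, 0.2927), bar length 60 mm and lug gap 94 mm as given, yaw 157.4°. Descending now.

>>> carry_out:
  rows:
    - [[0,0,0,0.0025,0.004,0.02,-1],[0,0,0,0.0025,0.004,0.04,-1],[0,0,0,0.0025,0.004,0.055,-1],[0,0,0,0.0025,0.004,0.063,-1],[0,0,0,0.0025,0.004,0.063,-1]]

```text
time_s: 3.63
ee_pos: [0.5128, 0.2922, 0.0877]
eef_rot: [-0.62, -3.079, 0.001]
force: [-0.8, -0.1, 0.1]
width: 0.0854
grasp_force: 0.0
```

>>> carry_out:
  rows:
    - [[0,0,0,0,0,0,-1],[0,0,0,0,0,0,0],[0,0,0,0,0,0,0.5],[0,0,0,0,0,0,1],[0,0,0,0,0,0,1]]
  squeeze: 60

```text
time_s: 4.05
ee_pos: [0.5137, 0.2927, 0.0891]
eef_rot: [0.62, 3.079, 0.001]
force: [0.4, 0.0, -0.1]
width: 0.0388
grasp_force: 0.0
```

>>> carry_out:
  rows:
    - [[0,0,0,0,0,0,1],[0,0,0,0,0,0,1],[0,0,0,0,0,0,1],[0,0,0,0,0,0,1],[0,0,0,0,0,0,1]]

```text
time_s: 4.47
ee_pos: [0.5134, 0.2926, 0.0887]
eef_rot: [0.62, 3.079, 0.001]
force: [-0.8, 0.3, 2.9]
width: 0.0108
grasp_force: 61.5
```

```bash
python3 to.py .514 .2927 .088 157.4
```

```text
{'time_s': 4.4667, 'qpos': [0.5179, 0.462, -0.2193, 0.8889, 0.0002, 0.9153], 'ee_pos': [0.5134, 0.2926, 0.0887], 'force': [-0.8312, 0.3239, 2.8789], 'torque': [0.0581, 0.1403, -0.0115], 'width': 0.0108, 'grasp_force': 61.5294}
yaw x 157.24 z [ 5.e-04  5.e-04 -1.e+00]
turn [ 0.04  0.02 -0.16] shift [-0.0005  0.0003  0.0007]
```

The bar is gripped: 10.8 mm opening, 61 N. Pressing down.

>>> carry_out:
  rows:
    - [[0,0,0,0,0,0.003,1],[0,0,0,0,0,0.006,1],[0,0,0,0,0,0.009,1],[0,0,0,0,0,0.01,1],[0,0,0,0,0,0.01,1]]

```text
time_s: 4.88
ee_pos: [0.5135, 0.2927, 0.0786]
eef_rot: [0.62, 3.079, 0.001]
force: [-1.4, 0.2, 7.7]
width: 0.0106
grasp_force: 62.2
```

```bash
python3 st.py
```

```text
{'time_s': 4.8833, 'qpos': [0.5179, 0.4711, -0.2333, 0.8656, 0.0002, 0.9152], 'ee_pos': [0.5135, 0.2927, 0.0786], 'force': [-1.3534, 0.1599, 7.7378], 'torque': [-0.0324, 0.3094, -0.0549], 'width': 0.0106, 'grasp_force': 62.1606}
yaw x 157.24 z [ 6.e-04  6.e-04 -1.e+00]
```

>>> carry_out:
  rows:
    - [[0,0,-3,0,0,0,1],[0,0,-6,0,0,0,1],[0,0,-9,0,0,0,1],[0,0,-12,0,0,0,1],[0,0,-15,0,0,0,1]]

```text
time_s: 5.3
ee_pos: [0.5143, 0.293, 0.0792]
eef_rot: [0.209, 3.132, 0.002]
force: [-0.7, 0.7, 6.5]
width: 0.0106
grasp_force: 62.1
```

```bash
python3 st.py
```

```text
{'time_s': 5.3, 'qpos': [0.5178, 0.4707, -0.2324, 0.8651, 0.0002, 0.6513], 'ee_pos': [0.5143, 0.293, 0.0792], 'force': [-0.7396, 0.6639, 6.4717], 'torque': [0.0842, 0.11, -0.2008], 'width': 0.0106, 'grasp_force': 62.1271}
yaw x 172.35 z [ 0.0022  0.0014 -1.    ]
```

It turns freely, so I'll carry on to about 90°.

>>> carry_out:
  rows:
    - [[0,0,-5,0,0,0,1],[0,0,-10,0,0,0,1],[0,0,-15,0,0,0,1],[0,0,-20,0,0,0,1],[0,0,-25,0,0,0,1]]

```text
time_s: 5.72
ee_pos: [0.5143, 0.2933, 0.0792]
eef_rot: [-0.476, 3.103, 0.002]
force: [-0.3, 1.1, 6.5]
width: 0.0109
grasp_force: 62.1
```

>>> carry_out:
  rows:
    - [[0,0,-5,0,0,0,1],[0,0,-10,0,0,0,1],[0,0,-15,0,0,0,1],[0,0,-20,0,0,0,1],[0,0,-25,0,0,0,1]]

```text
time_s: 6.13
ee_pos: [0.5143, 0.2933, 0.0792]
eef_rot: [-1.137, 2.926, 0.002]
force: [-1.1, 1.2, 6.2]
width: 0.0105
grasp_force: 62.1
```

>>> carry_out:
  rows:
    - [[0,0,-5,0,0,0,1],[0,0,-10,0,0,0,1],[0,0,-15,0,0,0,1],[0,0,-20,0,0,0,1],[0,0,-25,0,0,0,1]]

```text
time_s: 6.55
ee_pos: [0.5141, 0.2934, 0.0792]
eef_rot: [-1.743, 2.61, 0.001]
force: [-0.3, 1.4, 6.6]
width: 0.0109
grasp_force: 62.1
```

```bash
python3 - <<'E'
from st import *
a=grab_frame("wrist")[:,:,::-1];b=grab_frame("top")[:,:,::-1]
cv2.imwrite("pics/r.png",np.hstack([cv2.resize(a[130:330,180:380],(400,400)),cv2.resize(b[120:260,80:220],(400,400))]))
E
```

```text
{'time_s': 6.55, 'qpos': [0.5181, 0.4707, -0.2323, 0.8651, 0.0009, -0.6594], 'ee_pos': [0.5141, 0.2934, 0.0792], 'force': [-0.3384, 1.4439, 6.5979], 'torque': [0.2125, 0.2076, -0.2258], 'width': 0.0109, 'grasp_force': 62.1207}
yaw x -112.53 z [ 0.0018  0.0021 -1.    ]
```

View pics/r.png

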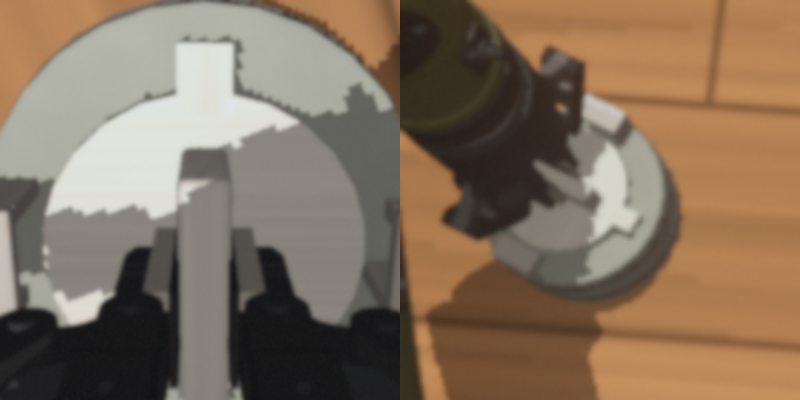

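Both views show the cover turned about 90°, with its ears clear of the lugs. Lifting straight up.

>>> carry_out:
  rows:
    - [[0,0,0,0,0,-0.006,1],[0,0,0,0,0,-0.012,1],[0,0,0,0,0,-0.02,1],[0,0,0,0,0,-0.03,1],[0,0,0,0,0,-0.04,1]]

```text
time_s: 7.07
ee_pos: [0.5122, 0.2916, 0.1183]
eef_rot: [1.738, -2.614, 0.0]
force: [0.2, -0.4, -1.8]
width: 0.0108
grasp_force: 60.8
```

>>> carry_out:
  rows:
    - [[0,0,0,0,0,-0.02,1],[0,0,0,0,0,-0.04,1],[0,0,0,0,0,-0.06,1],[0,0,0,0,0,-0.07,1],[0,0,0,0,0,-0.07,1]]

```text
time_s: 7.48
ee_pos: [0.5146, 0.2931, 0.1912]
eef_rot: [-1.737, 2.612, -0.001]
force: [0.8, -0.2, -1.3]
width: 0.0109
grasp_force: 60.8
```

```bash
python3 - <<'E'
from st import *
t=calibration("top")
# tray centre: fit 180 mm square to rim corners seen in the top view, at z=.02
P=np.array([onz(t,p,.02)[:2] for p in((235,168),(318,170),(313,256),(228,250))])
print("tray corners",P.round(3).tolist(),P.mean(0))
a=grab_frame("wrist")[:,:,::-1];b=grab_frame("top")[:,:,::-1];cv2.imwrite("pics/l_top.png",b)
cv2.imwrite("pics/l.png",np.hstack([cv2.resize(a,(400,300)),cv2.resize(b[150:270,210:330],(400,400))[50:350]]))
cv2.imwrite("pics/l2.png",np.hstack([cv2.resize(a,(400,400)),cv2.resize(b[150:270,210:330],(400,400))]))
E
python3 to.py .5 .027 .19 -112.5
```

```text
{'time_s': 7.4833, 'qpos': [0.5178, 0.3897, -0.0525, 1.1238, -0.0001, -0.6555], 'ee_pos': [0.5146, 0.2931, 0.1912], 'force': [0.8406, -0.1817, -1.301], 'torque': [0.0081, 0.0062, -0.0968], 'width': 0.0109, 'grasp_force': 60.816}
yaw x -112.77 z [ 0.0042  0.0023 -1.    ]
tray corners [[0.582, 0.114], [0.59, -0.059], [0.41, -0.058], [0.409, 0.111]] [0.49774692 0.02698982]
{'time_s': 7.5833, 'qpos': [0.5178, 0.392, -0.0573, 1.1218, -0.0001, -0.6556], 'ee_pos': [0.5131, 0.2923, 0.1881], 'force': [-0.1882, -0.2038, -1.982], 'torque': [-0.0031, 0.0323, 0.0072], 'width': 0.0107, 'grasp_force': 60.8133}
yaw x -112.77 z [-2.e-04 -2.e-04 -1.e+00]
turn [ 0.01 -0.01 -0.27] shift [ 0.2496 -0.0906 -0.0019]
```

View pics/l2.png

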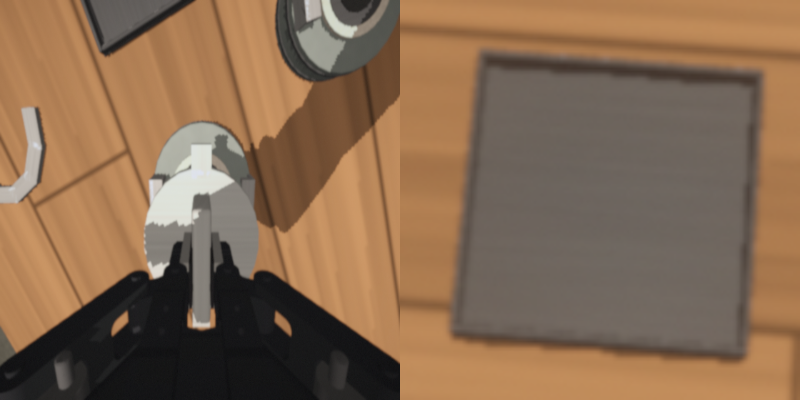

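The cover is held and off. The tray corners refine to a centre near (0.500, 0.028). Moving over the tray.

>>> carry_out:
  rows:
    - [[0,0,0,0.015,-0.005,0,1],[0,0,0,0.045,-0.016,0,1],[0,0,0,0.08,-0.029,0,1],[0,0,0,0.115,-0.042,0,1],[0,0,0,0.15,-0.054,0,1]]

```text
time_s: 8.0
ee_pos: [0.5032, 0.1308, 0.1865]
eef_rot: [1.738, -2.613, -0.001]
force: [0.6, -0.3, -2.6]
width: 0.0109
grasp_force: 60.8
```

>>> carry_out:
  rows:
    - [[0,0,0,0.035,-0.013,0,1],[0,0,0,0.065,-0.024,0,1],[0,0,0,0.085,-0.031,0,1],[0,0,0,0.1,-0.036,0,1],[0,0,0,0.1,-0.036,0,1]]

```text
time_s: 8.42
ee_pos: [0.4973, 0.0235, 0.1868]
eef_rot: [1.731, -2.616, -0.001]
force: [0.2, -0.0, -2.7]
width: 0.0107
grasp_force: 60.8
```

>>> carry_out:
  rows:
    - [[0,0,0,0,0,0.03,1],[0,0,0,0,0,0.06,1],[0,0,0,0,0,0.09,1],[0,0,0,0,0,0.12,1],[0,0,0,0,0,0.14,1]]

```text
time_s: 8.83
ee_pos: [0.4963, 0.0271, 0.0448]
eef_rot: [1.737, -2.612, -0.005]
force: [-0.0, 0.5, -1.2]
width: 0.0107
grasp_force: 60.7
```

>>> carry_out:
  rows:
    - [[0,0,0,0,0,0,1],[0,0,0,0,0,0,1],[0,0,0,0,0,0,1],[0,0,0,0,0,0,1],[0,0,0,0,0,0,1]]

```text
time_s: 9.25
ee_pos: [0.501, 0.0272, 0.0499]
eef_rot: [-1.738, 2.614, -0.003]
force: [0.1, -0.3, -1.9]
width: 0.0109
grasp_force: 60.7
```

```bash
python3 to.py .5 .028 .02 -112.5; python3 - <<'E'
from cell import *
import cv2,numpy as np
a=grab_frame("side")[:,:,::-1];b=grab_frame("top")[:,:,::-1]
cv2.imwrite("pics/d.png",np.hstack([cv2.resize(a[130:290,230:390],(400,400)),cv2.resize(b[130:290,190:350],(400,400))]))
E
```

```text
{'time_s': 9.25, 'qpos': [0.0543, 0.3702, -0.4998, 0.6975, 0.0, -1.1193], 'ee_pos': [0.501, 0.0272, 0.0499], 'force': [0.1298, -0.3034, -1.9265], 'torque': [-0.0699, -0.0272, 0.0475], 'width': 0.0109, 'grasp_force': 60.6592}
yaw x -112.76 z [ 3.3e-03  2.0e-04 -1.0e+00]
turn [-0.17  0.08 -0.26] shift [-0.0003  0.0013  0.0299]
```

View pics/d.png

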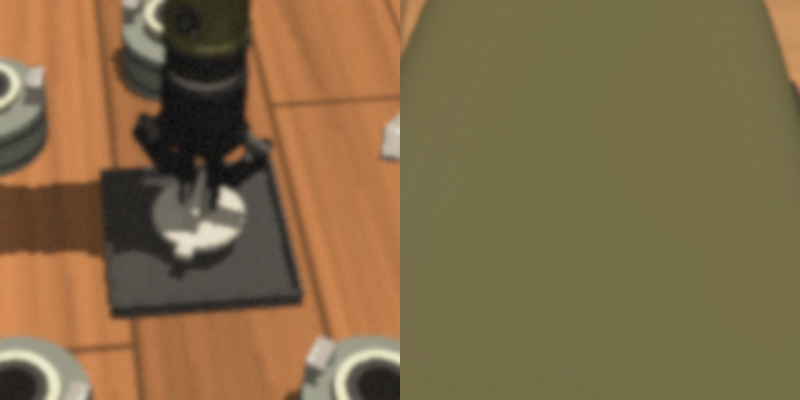

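The side view shows the cover level and well inside the tray. Lowering slowly and watching the force.

>>> carry_out:
  rows:
    - [[0,0,0,0,0,0.008,1],[0,0,0,0,0,0.015,1],[0,0,0,0,0,0.021,1],[0,0,0,0,0,0.025,1],[0,0,0,0,0,0.027,1]]

```text
time_s: 9.77
ee_pos: [0.4985, 0.027, 0.0201]
eef_rot: [1.738, -2.615, -0.002]
force: [-0.6, -0.9, -2.2]
width: 0.0108
grasp_force: 60.8
```

>>> carry_out:
  rows:
    - [[0,0,0,0,0,0,1],[0,0,0,0,0,0.0005,1],[0,0,0,0,0,0.001,1],[0,0,0,0,0,0.0015,1],[0,0,0,0,0,0.0015,1]]

```text
time_s: 10.18
ee_pos: [0.4997, 0.0271, 0.0199]
eef_rot: [-1.739, 2.616, -0.0]
force: [0.5, 0.6, -2.1]
width: 0.0105
grasp_force: 60.8
```

>>> carry_out:
  rows:
    - [[0,0,0,0,0,0.0005,1],[0,0,0,0,0,0.001,1],[0,0,0,0,0,0.001,1],[0,0,0,0,0,0.001,1],[0,0,0,0,0,0.001,1]]

```text
time_s: 10.6
ee_pos: [0.4998, 0.0271, 0.0197]
eef_rot: [-1.739, 2.616, -0.001]
force: [-0.7, -0.5, 5.4]
width: 0.0104
grasp_force: 61.9
```

It has touched down (+5.4 N). Releasing, then retreating.

>>> carry_out:
  rows:
    - [[0,0,0,0,0,0,0.8],[0,0,0,0,0,0,0.6],[0,0,0,0,0,0,0.3],[0,0,0,0,0,0,0.3],[0,0,0,0,0,0,0.3]]
  squeeze: 20

```text
time_s: 11.02
ee_pos: [0.4997, 0.0271, 0.0188]
eef_rot: [-1.739, 2.616, -0.0]
force: [-0.6, 0.5, 0.2]
width: 0.0297
grasp_force: 0.0
```

>>> carry_out:
  rows:
    - [[0,0,0,0,0,0,0.3],[0,0,0,0,0,-0.01,0.3],[0,0,0,0,0,-0.03,0.3],[0,0,0,0,0,-0.06,0.3],[0,0,0,0,0,-0.09,0.3]]

```text
time_s: 11.43
ee_pos: [0.4983, 0.027, 0.1089]
eef_rot: [1.738, -2.614, -0.002]
force: [0.2, 0.3, -0.1]
width: 0.0295
grasp_force: 0.0
```

>>> carry_out:
  rows:
    - [[0,0,0,0,0,-0.03,0.3],[0,0,0,0,0,-0.06,0.3],[0,0,0,0,0,-0.08,0.3],[0,0,0,0,0,-0.09,0.3],[0,0,0,0,0,-0.09,0.3]]

```text
time_s: 11.85
ee_pos: [0.5015, 0.0272, 0.2016]
eef_rot: [-1.737, 2.612, -0.005]
force: [0.2, 0.4, -0.3]
width: 0.0292
grasp_force: 0.0
```

```bash
python3 - <<'E'
from st import *
a=grab_frame("side")[:,:,::-1];b=grab_frame("wrist")[:,:,::-1]
cv2.imwrite("pics/e.png",np.hstack([cv2.resize(a[100:390,210:410],(350,500)),cv2.resize(b,(440,330))[:, :].copy() if 0 else cv2.copyMakeBorder(cv2.resize(b,(440,330)),0,170,0,0,0)]))
E
```

```text
{'time_s': 11.85, 'qpos': [0.0541, 0.2321, -0.2557, 1.0774, 0.0, -1.1193], 'ee_pos': [0.5015, 0.0272, 0.2016], 'force': [0.2459, 0.4452, -0.2572], 'torque': [0.0292, 0.0121, -0.0226], 'width': 0.0292, 'grasp_force': 0.0}
yaw x -112.77 z [ 5.7e-03  3.0e-04 -1.0e+00]
```

View pics/e.png

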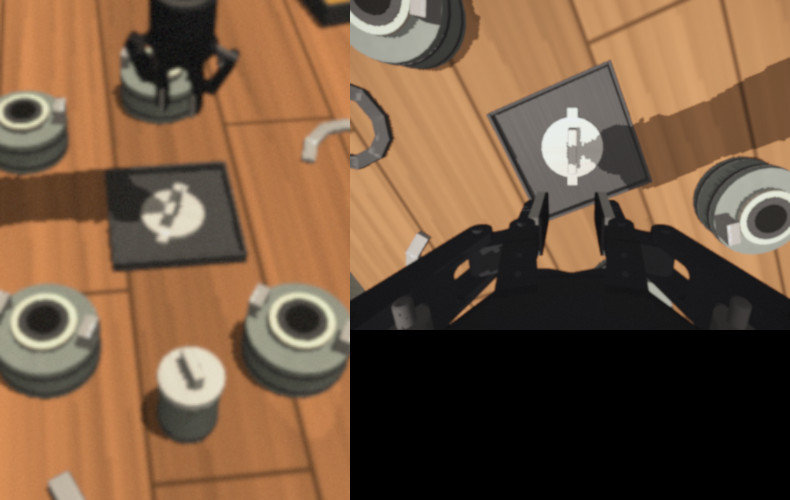

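The final views show the cover lying flat, bar up, centred in the tray. The gripper is clear and the tin is untouched, so I'm handing in.

```bash
python3 -c "
from cell import *
print(get_state()['time_s'],sign_off())"
```

```text
the job is handed in; nothing more can be done
11.95 None
```

The cover was pressed, turned a quarter turn anticlockwise, lifted off and set flat, grip bar up, in the tray; the tin was left alone, and I handed the job in at 11.95 s (no verdict was returned).

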